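# Spot temperature check on a tilted meal pack

## Task

Take the yellow contact thermometer out of its dock, gripping its thin housing gently (40 N at most), and press its sprung tip inside the blue ring on the meal's lid, with the probe square to that sloping lid and the tip pushed in about halfway, never hard enough to dent the pack. Keep it there steadily for at least two seconds and finish still holding it like that in the gripper, pressed on the ring: do not put it down or let go. Do not touch the other meal, and leave everything else where it is.

Things in the scene. Friction and masses are not known exactly. Their poses are not given: they have to be found in the camera images.
- probe: Thermometer, upright in the dock. Yellow handle 26 x 26 mm square, 85 mm long; below it a 12 mm steel stem, 50 mm long, then a copper-footed sprung tip, 25 mm more. 130 to 180 g, balances 28 mm up the handle; grip it e.g. 50 mm up, 40 N at most. Origin: on the axis at the handle's lower end, which rests on the dock's top; z along the handle away from the tip; x, y normal to the handle's flats.
- probe_tip (a point): Centre of the flat end of the tip's copper foot (12 mm across): on the probe's axis 75 mm beyond its origin when free, 59 mm when pushed fully in (16 mm travel, then rigid). The spring pushes back 0.6 N at first touch, 0.3 N more per mm: 3 N halfway in, 5.4 N fully in.
- dock: White dock, 84 x 84 mm, 100 mm tall, fixed. Origin under its centre. The probe's stem and tip hang in a 17 mm hole in the middle of its 12 mm thick top (hollow below), the handle stands on top: lift the probe straight up, 80 mm or more, to clear it.
- meal_a: The meal to check: aluminium tub 155 x 112 mm, 40 mm tall, flat white lid with a blue ring; fixed in a blue 200 x 150 mm tray on a stiff tilting stand that does not give. Origin under its centre; x, y along its long and short sides, z square to the lid, outwards. The lid leans 0.2 to 0.42 rad from level, low edge roughly towards the robot; its middle is about 100 mm above the table.
- spot (a point): Centre of the blue ring on the lid of meal_a, on the lid's surface. Ring 36 mm outside, 26 mm inside diameter, with a small blue dot in the middle. Axes as meal_a: z square to the lid, outwards.
- meal_b: The other meal, same tub, tray and stand with its own lean, a yellow label and no ring; not to be touched. Origin and axes as meal_a. The two stands may be either way round, about 0.4 m apart.
- coffee_pot: Bystander: steel coffee pot, 116 mm wide with a black handle, 178 mm tall; origin under its centre.
- sanitiser: Bystander: white bottle with green label and blue cap, 60 mm wide, 170 mm tall; origin under its centre.
- cup: Bystander: white mug, 80 mm wide, 85 mm tall; origin under its centre.
- jam_jar: Bystander: amber jar with red cap, 60 mm wide, 70 mm tall; origin under its centre.
- ir_gun: Bystander: white infrared thermometer gun lying on its side, about 130 x 120 x 40 mm; origin under its barrel.
- pepper_can: Bystander: blue and yellow can, 52 mm wide, 100 mm tall; origin under its centre.
Things that resemble listed ones, but are neither listed nor needed, are in the scene too. Leave any purple or white look-alike of the probe alone.

How it is judged (in metres and radians):
On the way, in this order (a step that is already met when the one before it is completed fails the run):
1. the probe is lifted clear out of its dock, in the gripper (z of probe_tip in the frame of dock above 0.102 m and contact force between the fingers and probe above 5 N and contact force between probe and dock below 0.1 N), for 0.1 s.
2. the tip is held in the ring, square to the lid, lightly pressed and still, for 2 s (contact force between probe and meal_a between 1 and 5.1 N and distance between probe_tip and spot below 0.008 m and angle between the z axis of probe and the z axis of meal_a, either way round below 0.14 rad and contact force between the fingers and probe above 5 N and contact force between probe and dock below 0.1 N and linear speed of probe below 0.01 m/s), for 2 s.
At the end, for the whole second after the job is handed in: The gripper still holds the probe at rest; its tip is within 8 mm of the ring's centre, pressing on the lid with 1 to 5.1 N, and the probe's axis is within 0.14 rad (8 degrees) of square to the lid; the probe does not touch the dock (all of step 2); the arm keeps its last pose, push and grip.
It fails at once if the probe's housing is gripped too hard (both pads added: about 55 N a side) (contact force between the fingers and probe above 110 N).
It fails at once if the marked meal is pressed with more than 12 N (contact force between meal_a and anything else above 12 N).
It fails at once if the marked meal is shifted or its tray tilted by more than 8 mm (distance of spot from where it was at the start of the episode above 0.008 m).
It fails at once if the other meal is touched (contact force between meal_b and anything else above 0.5 N).
It fails at once if a bystander is displaced by more than 20 mm (distance of any of coffee_pot, sanitiser, cup, jam_jar, ir_gun, pepper_can from where it was at the start of the episode above 0.02 m).
It also fails if it takes over 42 s, if anything falls off the work surface, if the arm or the gripper's body presses on something with over 40 N, if the wrist force passes 120 N, or if a joint passes its speed limit or range.

## Robot

A 6-joint arm with a two-finger parallel gripper is mounted at the origin on the work surface. World frame = base frame: x ahead of the robot, y to its left, z up, the work surface at z = 0. Lengths are in mm, angles in rad, forces in N, time in s.
With the tool pointing down it reaches from about 425 to 950 mm from the base axis. Payload 14.7 kg.
Tool frame: the origin (TCP) lies between the finger pads; the fingertips stand 19 mm ahead of it and the grasp point (between the pads) is the TCP; z points along the fingers, y is the line along which they close (so a half turn about z gives the same grasp; the last joint's range is limited). The gripper opens to 85 mm and grips with 20 to 120 N. Pads are 22 mm wide; open, the fingers measure 114 mm over their backs; the gripper's body (76 mm by 85 mm) begins 54 mm behind the grasp point. The pads swing forward as they close: fully open they stand 13 mm farther back than shut.
Start: joints at [1.214, 0.48, 1.596, -0, 1.065, -0.047], TCP at [198.14, 619.058, 250.297] pointing down, gripper open.
Joint ranges: [-2.75, 2.75], [-0.82, 2.05], [0.23, 2.67], [-1.56, 4.7], [0.09, 2.69], [-2.92, 2.92]. Speed limits (rad/s): [1.89, 1.89, 2.39, 3.01, 3.01, 3.01].

## Interface

Orientations are given as a rotation vector (axis times angle).
In Python, from cell import arm gives the robot as it stands. The module is installed in compiled form; this text tells all that it offers.
- The arm moves only by the tool step_arm, never from a script. Its argument "plan" is a list of rows, each a list of 7 numbers: the shift along the tool's x, y, z in m, then the turn, a rotation vector about the tool's x, y, z in rad, then the opening, from 0 (shut) to 1 (fully open). In form: [[dx, dy, dz, rx, ry, rz, hand], ...]. A call has 1 to 20 rows; each row shifts and turns the commanded pose from where the row before left it, along the tool's axes as they then stand; what a row does not reach is not made up. A row lasts 1/12 s, in which the tool goes at most 41.7 mm and 7.16 degrees, less where a joint would pass 70% of its speed; a pose out of reach is approached as far as the arm can. A call with a gripper value outside its range is refused whole. The fingers move at their own pace and stop on an object; the grip force is fixed at half the most. Time passes only in rows, so rows that do not move let the fingers close. It gives the time, the measured TCP pose, the force, the opening and the grip force at its end, in the units of the state.
- arm.sense(): the state, without advancing time (a new reading comes with each control period).
- arm.camera(name): name is "scene" or "top" or "wrist"; returns the picture (420x560x3 uint8, red, green, blue); there is no depth.
- arm.get_calibration(name): a dict with "mtx" (3x3 intrinsics, pixels), "R" (3x3) and "t" (3): a world point X has camera coordinates R X + t. Camera axes: x right, y down, z forward; pixel columns grow to the right and rows downward; lengths in mm; the calibration is good to about 2 mm. The wrist camera is an equidistant fisheye: a pixel r from the principal point sees the ray r / f radians off the axis. A picture is of the moment at which its call begins: read the wrist's pose just before it. get_calibration takes no time and is no camera call; for the wrist camera it gives the pose at the moment of the call.
- arm.sign_off(): hands the job in; it is judged then, once.
Trained networks look in the newest picture that a camera, given by its name, has taken for a name from the list of things; names that differ only in an ending like _2 or _b are one class to them, and where a whole thing is asked for, a point or a joint stands for the part that bears it (a point fixed in the world has none). Each returns a list of dicts, best first, with "p" (0 to 1); they miss things now and then, are a little off and sometimes report something else, mostly with a low value. They report only what shows in the picture. A call takes as long as a camera call. They do not tell look-alikes from the thing itself.
- arm.find_in(camera, label): "rect" ([left, top, width, height] in pixels, round what is visible of it).
- arm.place_of(camera, label): "xy" ([column, row] in pixels: a listed point, or the origin of a listed thing).
The state is a dict: "t": time; "joints": joint angles; "dq": joint speeds; "joint_efforts": joint torques, N m; "tcp_pos": TCP position; "tcp_rot": TCP orientation; "wrist_force": force on the tool from outside, world axes, zero at the start; "torque": the same for the moment, N m; "finger_gap": opening from 0.0 (shut) to 1.0 (fully open); "gripper_force": force on a finger pad.
Only numpy, scipy, OpenCV 4.12 (cv2) and the standard library are available. Lean on these libraries where they do the work, as an engineer would, in place of code of your own. Each camera call takes 0.05 s, during which the arm holds its last target. There are 200 camera calls.

## Working session

There is one attempt and no reset: what is moved stays moved. The work goes in short steps, Python scripts to look and compute and a tool call to move; the robot and the scene stay as the last step left them, time stands still between calls to the robot, and variables do not carry over. Pictures are saved under pics/ and viewed, at most 10 in all, crops included, and the job is handed in when it is done.

Besides the shell and the picture viewer there is one more tool, called as name([rows], argument=value, ...), one row to a line, values as JSON. step_arm: Moves the arm, as the interface text tells. Its arguments: {"type":"object","properties":{"plan":{"type":"array","items":{"type":"array","items":{"type":"number"}}}},"required":["plan"]}

```bash
mkdir -p pics; python3 - <<'E'
from cell import arm
import cv2,numpy as np
s=arm.sense();print({k:np.round(v,3).tolist() for k,v in s.items()})
for c in ["scene","top"]:
    im=arm.camera(c);cv2.imwrite(f"pics/{c}0.png",im[:,:,::-1])
    for l in ["probe","probe_tip","dock","meal_a","spot"]:
        print(c,l,[(np.round(d["rect"]).tolist(),round(d["p"],2)) for d in arm.find_in(c,l)][:4],[(np.round(d["xy"],1).tolist(),round(d["p"],2)) for d in arm.place_of(c,l)][:4])
    k=arm.get_calibration(c);print({a:np.round(b,3).tolist() for a,b in k.items()})
E
```

```text
{'t': 0.0, 'joints': [1.214, 0.481, 1.597, 0.0, 1.065, -0.047], 'dq': [-0.001, 0.0, 0.0, 0.002, -0.0, 0.0], 'joint_efforts': [0.0, -95.066, -43.018, -0.0, 0.013, 0.0], 'tcp_pos': [198.006, 618.685, 249.674], 'tcp_rot': [-0.485, -3.104, 0.002], 'wrist_force': [-0.708, -0.303, -0.701], 'torque': [-0.01, -0.018, 0.045], 'gripper_force': 0.0, 'finger_gap': 1.003}
scene probe [([277.0, 176.0, 9.0, 37.0], 0.88), ([240.0, 164.0, 12.0, 26.0], 0.69), ([220.0, 156.0, 10.0, 32.0], 0.67)] [([281.8, 200.5], 0.87), ([241.8, 184.5], 0.72), ([226.2, 179.1], 0.69)]
scene probe_tip [] [([203.0, 347.5], 0.63)]
scene dock [([227.0, 180.0, 38.0, 42.0], 0.78), ([368.0, 125.0, 36.0, 52.0], 0.18)] [([247.3, 210.7], 0.81), ([219.0, 263.2], 0.53)]
scene meal_a [([286.0, 164.0, 77.0, 40.0], 0.57)] [([222.5, 270.5], 0.67), ([248.7, 210.6], 0.62), ([322.1, 182.4], 0.57)]
scene spot [([177.0, 233.0, 94.0, 74.0], 0.88), ([181.0, 309.0, 31.0, 50.0], 0.36)] [([219.6, 264.0], 0.72)]
{'mtx': [[439.134, 0.0, 274.361], [0.0, 439.134, 207.508], [0.0, 0.0, 1.0]], 'R': [[0.747, 0.664, -0.004], [0.484, -0.549, -0.681], [-0.455, 0.507, -0.732]], 't': [-424.18, -210.685, 1590.814]}
top probe [([283.0, 260.0, 10.0, 7.0], 0.62), ([284.0, 235.0, 12.0, 5.0], 0.54)] [([289.2, 238.7], 0.6), ([286.5, 265.2], 0.6), ([275.6, 211.1], 0.5)]
top probe_tip [] []
top dock [([278.0, 224.0, 23.0, 24.0], 0.89)] [([288.1, 237.9], 0.92), ([288.2, 237.7], 0.25)]
top meal_a [([333.0, 170.0, 39.0, 57.0], 0.85), ([211.0, 169.0, 47.0, 59.0], 0.61), ([386.0, 240.0, 34.0, 26.0], 0.61), ([148.0, 240.0, 43.0, 27.0], 0.47)] [([350.8, 196.8], 0.88), ([230.4, 197.5], 0.67)]
top spot [([331.0, 173.0, 43.0, 51.0], 0.63)] [([356.1, 195.6], 0.92), ([394.3, 178.9], 0.45)]
{'mtx': [[387.666, 0.0, 293.038], [0.0, 387.666, 209.731], [0.0, 0.0, 1.0]], 'R': [[-0.013, -1.0, 0.017], [-0.993, 0.011, -0.113], [0.113, -0.019, -0.993]], 't': [-9.287, 554.962, 1423.866]}
```

```bash
python3 - <<'E'
import cv2,numpy as np
a=cv2.imread("pics/scene0.png")[110:390,130:430];b=cv2.imread("pics/top0.png")[130:300,130:440]
cv2.imwrite("pics/v1.png",cv2.resize(a,None,fx=2.1,fy=2.1,interpolation=3))
cv2.imwrite("pics/v2.png",cv2.resize(b,None,fx=2.5,fy=2.5,interpolation=3))
E
```

```text
(no output)
```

View pics/v1.png

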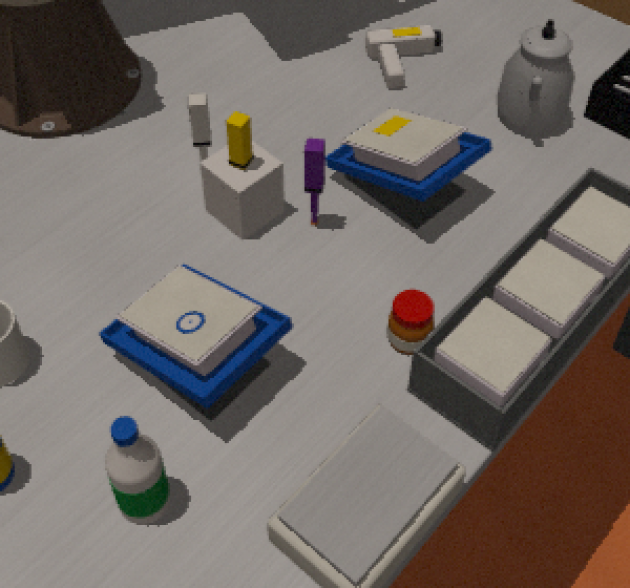

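View pics/v2.png

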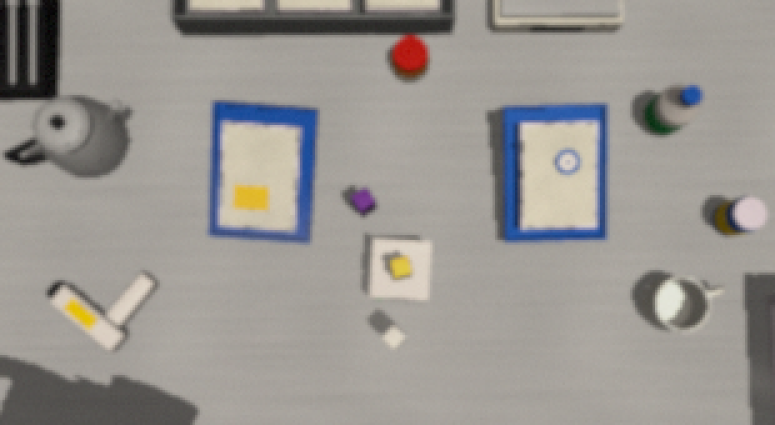

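The pictures show three probe-like things: yellow in the white dock at scene (244,177) / top (290,236), purple at scene (280,190) and white at scene (225,167). The target is the yellow one. The ring is at scene (220,263) / top (357,194), on the right-hand meal. The left meal has a yellow label and must not be touched.

```bash
cat > h.py <<'E'
import cv2,numpy as np
from cell import arm
from scipy.optimize import least_squares
from scipy.spatial.transform import Rotation as Ro
def proj(k,X,fish=False):
    X=np.atleast_2d(X);c=X@np.array(k["R"]).T+np.array(k["t"]);m=np.array(k["mtx"])
    if fish:
        r=np.hypot(c[:,0],c[:,1]);th=np.arctan2(r,c[:,2]);f=(th/np.maximum(r,1e-9))[:,None]
        return c[:,:2]*f*[m[0,0],m[1,1]]+m[:2,2]
    return c[:,:2]/c[:,2:]*[m[0,0],m[1,1]]+m[:2,2]
def tri(obs,x0=(500,0,100)): # obs: list (k,px,fish)
    r=least_squares(lambda X:np.concatenate([(proj(k,X,f)[0]-p) for k,p,f in obs]),x0)
    return r.x,np.abs(r.fun).max()
E
python3 - <<'E'
from h import *
ks,kt=arm.get_calibration("scene"),arm.get_calibration("top")
for n,a,b in [("ring",(220.5,263.2),(356.8,194.4)),("dock",(247.3,210.7),(288.1,237.9)),("probe_top",(244,165.5),(290.2,236.4)),
 ("lidA",(130+120/2.1,110+322/2.1),(130+518/2.5,130+230/2.5))]:
    print(n,tri([(ks,a,0),(kt,b,0)]))
k=arm.get_calibration("wrist");print(k["mtx"]); s=arm.sense()
T=Ro.from_rotvec(s["tcp_rot"]).as_matrix();C=-np.array(k["R"]).T@k["t"]
print("TCP R",T.round(3).tolist(),"cam in tool",T.T@(C-s["tcp_pos"]),(T.T@np.array(k["R"]).T).round(3))
E
```

```text
ring (array([ 600.08548825, -243.27984127,  105.27909927]), np.float64(0.2820348895789948))
dock (array([450.59150157,   3.07997357,  -6.17925793]), np.float64(0.14131723465368395))
probe_top (array([ 4.50072114e+02, -2.07633901e-01,  1.86030837e+02]), np.float64(0.7883517296261005))
lidA (array([ 476.54092661, -231.10731109,  -18.25118208]), np.float64(11.452555263379566))
[[325.1922621    0.         282.69079656]
 [  0.         325.1922621  209.09314316]
 [  0.           0.           1.        ]]
TCP R [[-0.952, 0.305, 0.0], [0.305, 0.952, 0.0], [-0.0, 0.0, -1.0]] cam in tool [  66.14321298    0.65698639 -122.4603822 ] [[ 0.001 -0.966 -0.26 ]
 [ 1.     0.001  0.   ]
 [ 0.    -0.26   0.966]]
```

step_arm([
  [0,0,-0.035,0,0,0,1],
  [0,0,-0.035,0,0,0,1],
  [-0.026,-0.026,-0.03,0,0,0,1],
  [-0.026,-0.026,-0.02,0,0,0,1],
  [-0.026,-0.026,0,0,0,0,1],
  [-0.026,-0.026,0,0,0,0,1],
  [-0.026,-0.026,0,0,0,0,1],
  [-0.026,-0.026,0,0,0,0,1],
  [-0.026,-0.026,0,0,0,0,1],
  [-0.026,-0.026,0,0,0,0,1],
  [-0.026,-0.026,0,0,0,0,1],
  [-0.026,-0.026,0,0,0,0,1],
  [-0.026,-0.026,0,0,0,0,1],
  [-0.026,-0.026,0,0,0,0,1],
  [-0.026,-0.026,0,0,0,0,1],
  [-0.026,-0.026,0,0,0,0,1],
  [-0.026,-0.026,0,0,0,0,1],
  [-0.026,-0.026,0,0,0,0,1],
  [-0.026,-0.026,0,0,0,0,1],
  [0,0,0,0,0,0,1],
])

```text
t: 2.77
tcp_pos: [484.6, 62.7, 366.6]
tcp_rot: [0.49, 3.102, -0.002]
wrist_force: [-0.2, 1.0, -0.5]
finger_gap: 1.003
gripper_force: 0.0
```

```bash
python3 - <<'E'
from h import *
k=arm.get_calibration("wrist");im=arm.camera("wrist");cv2.imwrite("pics/w1.png",cv2.resize(im[:,:,::-1],None,fx=1.42,fy=1.42))
cv2.imwrite("pics/w1raw.png",im[:,:,::-1]);import pickle;pickle.dump(k,open("pics/w1.k","wb"))
for n,X in [("ring",(600,-243,105)),("probetop",(450,0,185)),("dock",(450,0,100))]:print(n,proj(k,X,1))
for l in ["probe","spot"]: print(l,[(np.round(d["xy"],1).tolist(),round(d["p"],2)) for d in arm.place_of("wrist",l)][:3])
E
```

```text
ring [[117.46001562 312.3915067 ]]
probetop [[209.31452064 179.14622859]]
dock [[224.65016757 167.05579099]]
probe [([221.7, 165.6], 0.78)]
spot [([118.6, 312.3], 0.6)]
```

View pics/w1.png

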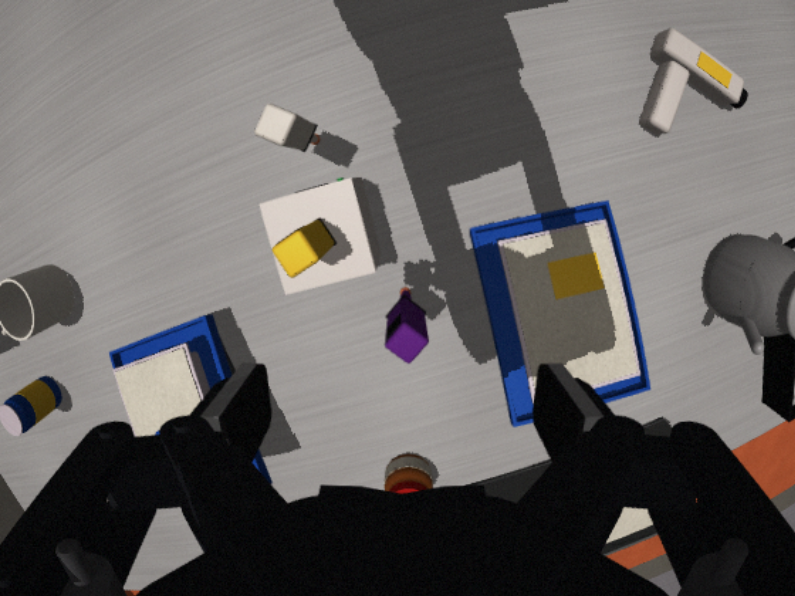

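The wrist view shows yellow in the dock (raw px ~(210,175)), purple standing at (286,235), white at (200,90), and meal_a partly behind a finger. I'll look at meal_a from the front first.

step_arm([
  [-0.025,-0.019,0,0,0,0,1],
  [-0.025,-0.019,0,0,0,0,1],
  [-0.025,-0.019,0,0,0,0,1],
  [-0.025,-0.019,0,0,0,0,1],
  [-0.025,-0.019,0,0,0,0,1],
  [-0.025,-0.019,0,0,0,0,1],
  [-0.025,-0.019,0,0,0,0,1],
  [-0.025,-0.019,0,0,0,0,1],
  [-0.025,-0.019,0,0,0,0,1],
  [-0.025,-0.019,0,0,0,0,1],
  [-0.025,-0.019,0,0,0,0,1],
  [-0.025,-0.019,0,0,0,0,1],
  [0,0,0,0,0,0,1],
  [0,0,0,0,0,0,1],
])

```text
t: 4.08
tcp_pos: [699.0, -240.5, 365.5]
tcp_rot: [-0.484, -3.103, -0.001]
wrist_force: [0.0, 0.0, -0.0]
finger_gap: 0.996
gripper_force: 0.0
```

```bash
python3 - <<'E'
from h import *
k=arm.get_calibration("wrist");im=arm.camera("wrist");cv2.imwrite("pics/w2.png",cv2.resize(im[:,:,::-1],None,fx=1.42,fy=1.42))
cv2.imwrite("pics/w2raw.png",im[:,:,::-1]);import pickle;pickle.dump(k,open("pics/w2.k","wb"))
for n,X in [("ring",(600,-243,105)),("probetop",(450,0,185)),("dock",(450,0,100))]:print(n,proj(k,X,1))
for l in ["probe","spot"]: print(l,[(np.round(d["xy"],1).tolist(),round(d["p"],2)) for d in arm.place_of("wrist",l)][:3])
E
```

```text
ring [[254.14284412 100.67554477]]
probetop [[423.37956024 -80.57289807]]
dock [[399.69590538 -48.70986921]]
probe [([447.3, 13.6], 0.88)]
spot [([253.1, 101.5], 0.94)]
```

View pics/w2.png

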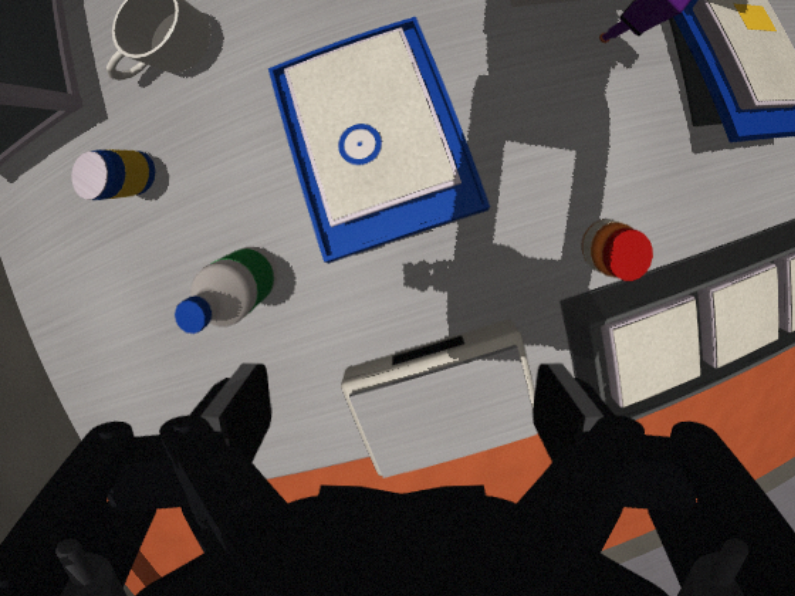

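```bash
python3 - <<'E'
import cv2,numpy as np
a=cv2.imread("pics/w2raw.png")[10:190,180:350];b=cv2.imread("pics/scene0.png")[225:315,170:275]
cv2.imwrite("pics/v5.png",np.hstack([cv2.resize(a[:165],(425,412),interpolation=2),np.vstack([cv2.resize(b,(367,315),interpolation=2),np.zeros((97,367,3),np.uint8)])]))
E
```

```text
(no output)
```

View pics/v5.png

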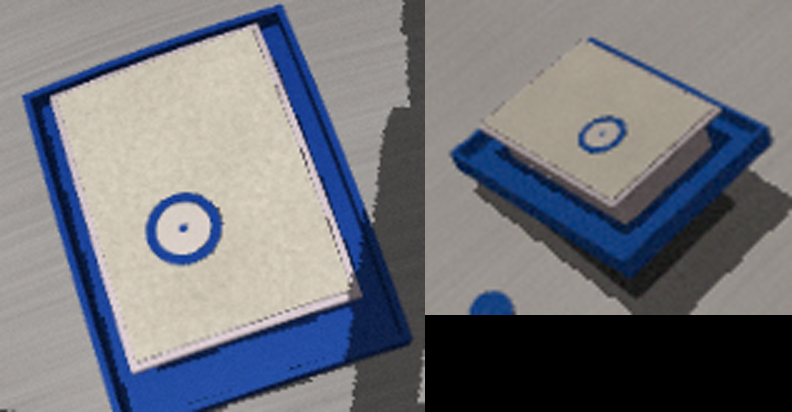

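```bash
cat > fit.py <<'E'
from h import *
import pickle
ks,kt=arm.get_calibration("scene"),arm.get_calibration("top");kw=pickle.load(open("pics/w2.k","rb"))
W=np.array([[51,96],[258,24],[357,292],[133,372],[184,228]])/2.5+[180,10]
S=(np.array([[482,124],[589,39],[720,108],[616,204],[602,133.5]])-[425,0])/3.5+[170,225]
T=np.array([[606,230],[518,230],[519,122],[592,122],[567,161]])/2.5+130
def mod(p):
    R=Ro.from_rotvec(p[3:6]).as_matrix();a,b=p[6]/2,p[7]/2
    return p[:3]+np.array([[-a,-b,0],[-a,b,0],[a,b,0],[a,-b,0],[p[8],p[9],0]])@R.T
def res(p,w=(1,1,.5)):
    X=mod(p)
    return np.concatenate([w[0]*(proj(kw,X,1)-W).ravel(),w[1]*(proj(ks,X)-S).ravel(),w[2]*(proj(kt,X)-T).ravel(),[(p[6]-p[7]-43)/1.,(p[6]-156)/2]])
for w in [(1,1,.5),(1,1,0),(1,.1,0),(.1,1,0)]:
    f=least_squares(res,[590,-245,100,0,-.2,0,155,112,0,0],args=(w,),loss="soft_l1")
    R=Ro.from_rotvec(f.x[3:6]).as_matrix()
    print(w,"n",R[:,2].round(3),"lean",np.arccos(R[2,2]).round(3),"yaw",np.arctan2(R[1,0],R[0,0]).round(3),"size",f.x[6:8].round(1),"spot",mod(f.x)[4].round(1),"rms",np.sqrt(np.mean(f.fun**2)).round(2),"c",f.x[:3].round(1))
    if w==(1,1,.5):print(f.fun[:30].reshape(-1,2).round(1).tolist())
E
python3 fit.py
```

```text
(1, 1, 0.5) n [-0.259  0.005  0.966] lean 0.263 yaw 0.017 size [153.3 110.2] spot [ 600.2 -243.6  103.3] rms 0.84 c [ 581.5 -231.8   98.2]
[[0.3, -0.1], [-0.2, -0.0], [2.1, 1.0], [0.1, -0.4], [0.2, -0.1], [-1.6, 0.3], [-1.9, 0.1], [-0.3, -0.2], [-1.5, 0.1], [-0.3, 0.7], [-2.0, -0.9], [0.4, -0.5], [0.1, -0.0], [0.8, -0.4], [-0.1, -0.1]]
(1, 1, 0) n [-0.258  0.001  0.966] lean 0.261 yaw 0.015 size [152.8 109.7] spot [ 600.3 -243.6  103.8] rms 0.7 c [ 581.8 -231.9   98.9]
(1, 0.1, 0) n [-0.24  -0.012  0.971] lean 0.242 yaw 0.013 size [155.7 112.7] spot [ 599.1 -244.6   91.6] rms 0.31 c [ 580.  -232.9   87. ]
(0.1, 1, 0) n [-0.268  0.003  0.963] lean 0.271 yaw 0.005 size [154.3 111.1] spot [ 597.8 -240.6  100.3] rms 0.31 c [ 582.6 -228.5   96.1]
```

Lid normal ≈ (-0.26, 0, 0.966), consistent across cameras, and spot ≈ (600,-243.6,103.5). Next is the probe pose, from its yellow silhouette.

```bash
cat > pf.py <<'E'
from h import *
import pickle
from scipy.optimize import minimize
V=[]
for f,k,fish,roi in [("scene0",arm.get_calibration("scene"),0,(225,155,265,200)),("top0",arm.get_calibration("top"),0,(275,225,305,250)),("w1raw",pickle.load(open("pics/w1.k","rb")),1,(185,140,250,205))]:
    im=cv2.imread(f"pics/{f}.png");h=cv2.cvtColor(im,cv2.COLOR_BGR2HSV)
    m=cv2.inRange(h,(18,130,40),(35,255,255));z=np.zeros_like(m);x0,y0,x1,y1=roi;z[y0:y1,x0:x1]=m[y0:y1,x0:x1];z=z[y0:y1,x0:x1]
    V.append((cv2.resize(z,None,fx=8,fy=8,interpolation=1)>127,k,fish,roi));print(f,(z>0).sum())
def cost(p,ret=0):
    x,y,a=p[:3];o=[]
    c,s=np.cos(a),np.sin(a);B=np.array([[i,j,zz] for i in(-13,13) for j in(-13,13) for zz in(100,185)],float)
    X=np.c_[x+c*B[:,0]-s*B[:,1],y+s*B[:,0]+c*B[:,1],B[:,2]]
    for m,k,f,r in V:
        u=(proj(k,X,f)-r[:2]+.5)*8;h=cv2.convexHull(u.astype(np.float32)).round().astype(np.int32)
        q=np.zeros(m.shape,np.uint8);cv2.fillConvexPoly(q,h,1);q=q>0;o.append(1-(q&m).sum()/(q|m).sum())
    return o if ret else sum(o)
best=min((minimize(cost,[450,1,a],method="Nelder-Mead",options=dict(initial_simplex=[[450,1,a],[454,1,a],[450,5,a],[450,1,a+.2]])) for a in np.arange(-.7,.8,.25)),key=lambda r:r.fun)
print(best.x,best.fun,cost(best.x,1))
for a in np.arange(-.75,.8,.15):print(round(a,2),round(cost([*best.x[:2],a]),3),end="; ")
im=cv2.imread("pics/w1raw.png")[140:205,180:260];cv2.imwrite("pics/v6.png",cv2.resize(im,None,fx=7,fy=7,interpolation=2))
E
python3 pf.py
```

```text
scene0 259
top0 49
w1raw 981
[ 4.49078753e+02 -1.54534657e+00  3.48215589e-01] 0.6152350017811989 [np.float64(0.18169642857142854), np.float64(0.3072974782414639), np.float64(0.1262410949683065)]
-0.75 0.798; -0.6 0.764; -0.45 0.771; -0.3 0.779; -0.15 0.768; 0.0 0.727; 0.15 0.673; 0.3 0.632; 0.45 0.645; 0.6 0.668; 0.75 0.742;
```

View pics/v6.png

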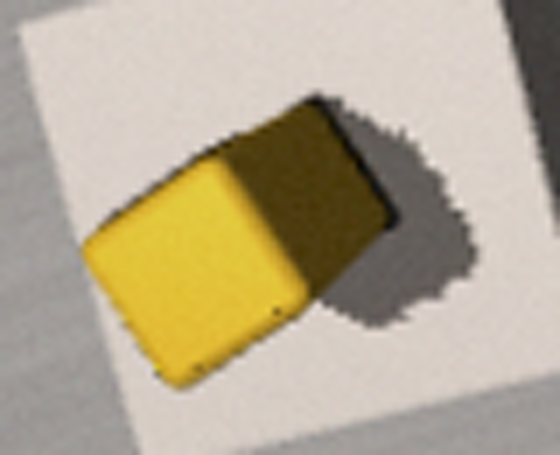

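```bash
python3 - <<'E'
from h import *
import pickle
k=pickle.load(open("pics/w1.k","rb"))
P=np.array([[83,248],[215,155],[310,292],[182,390]])/7+[180,140]-.43
Q=np.array([least_squares(lambda q:proj(k,[q[0],q[1],185],1)[0]-p,[450,0]).x for p in P])
print(Q.round(1),Q.mean(0))
for i in range(4):
    d=Q[(i+1)%4]-Q[i];print(np.hypot(*d).round(1),np.degrees(np.arctan2(d[1],d[0])).round(1))
# base edge & dock top check
s=arm.sense();print(s["tcp_pos"],s["tcp_rot"],s["joints"])
E
```

```text
[[440.4 -15.6]
 [434.4   6.8]
 [456.5  12.9]
 [463.8  -9.3]] [448.76932966  -1.30358373]
23.2 104.8
23.0 15.4
23.3 -72.0
24.3 -164.8
[ 698.25217909 -239.27307345  366.75879357] [-4.82242328e-01 -3.10409264e+00 -5.28746938e-04] [-3.71326071e-01  5.36920858e-01  1.21238745e+00  2.76328093e-04
  1.39261417e+00 -1.63392173e+00]
```

Chosen: the yellow probe, axis at (449,-1.3), flats at 16°. The crop confirms a yellow square handle standing in the white dock. Moving above it.

step_arm([
  [0.0258,0.01255,0,0,0,0,1],
  [0.0258,0.01255,0,0,0,0,1],
  [0.0258,0.01255,0,0,0,0,1],
  [0.0258,0.01255,0,0,0,0,1],
  [0.0258,0.01255,0,0,0,0,1],
  [0.0258,0.01255,0,0,0,0,1],
  [0.0258,0.01255,0,0,0,0,1],
  [0.0258,0.01255,0,0,0,0,1],
  [0.0258,0.01255,0,0,0,0,1],
  [0.0258,0.01255,0,0,0,0,1],
  [0.0258,0.01255,0,0,0,0,1],
  [0.0258,0.01255,0,0,0,0,1],
  [0,0,0.02,0,0,-0.0983,1],
  [0,0,0.02,0,0,-0.0983,1],
  [0,0,0.02,0,0,-0.0983,1],
  [0,0,0.02,0,0,-0.0983,1],
  [0,0,0.02,0,0,-0.0983,1],
  [0,0,0.02,0,0,-0.0983,1],
  [0,0,0,0,0,0,1],
  [0,0,0,0,0,0,1],
])

```text
t: 5.9
tcp_pos: [448.5, -2.6, 246.7]
tcp_rot: [0.435, -3.11, -0.001]
wrist_force: [0.0, 0.0, -0.2]
finger_gap: 0.999
gripper_force: 0.0
```

```bash
python3 - <<'E'
from h import *
s=arm.sense();R=Ro.from_rotvec(s["tcp_rot"]).as_matrix();print(s["tcp_pos"],R.round(3),s["joints"])
print("tool delta to (449,-1.3,150)",R.T@(np.array([449,-1.3,150])-s["tcp_pos"]))
k=arm.get_calibration("wrist");im=arm.camera("wrist");cv2.imwrite("pics/w3.png",im[:,:,::-1])
E
```

```text
[448.50476071  -2.5898997  246.70633239] [[-0.962 -0.274 -0.001]
 [-0.274  0.962  0.   ]
 [ 0.001  0.001 -1.   ]] [-7.34610317e-02  2.03222271e-01  2.04085522e+00  1.27104451e-04
  8.98770550e-01 -1.92230743e+00]
tool delta to (449,-1.3,150) [-0.94085568  1.05366651 96.7058861 ]
```

View pics/w3.png

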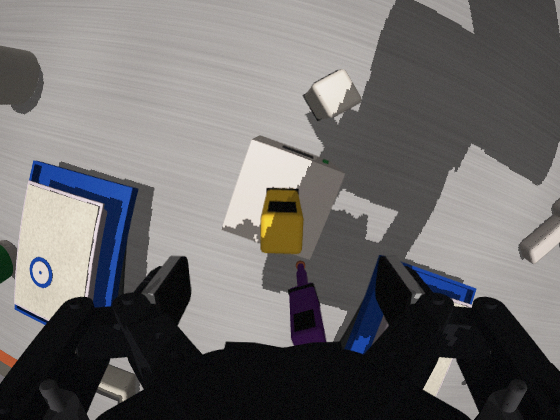

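step_arm([
  [-0.001,0.001,0.024,0,0,0,1],
  [0,0,0.024,0,0,0,1],
  [0,0,0.024,0,0,0,1],
  [0,0,0.024,0,0,0,1],
  [0,0,0,0,0,0,0.6],
  [0,0,0,0,0,0,0.4],
  [0,0,0,0,0,0,0.36],
  [0,0,0,0,0,0,0.36],
  [0,0,0,0,0,0,0.36],
  [0,0,0,0,0,0,0.36],
])

```text
t: 6.78
tcp_pos: [450.8, -2.1, 151.6]
tcp_rot: [-0.438, 3.109, -0.001]
wrist_force: [-0.2, 0.0, 0.2]
finger_gap: 0.358
gripper_force: 0.0
```

step_arm([
  [0,0,0,0,0,0,0.34],
  [0,0,0,0,0,0,0.32],
  [0,0,0,0,0,0,0.31],
  [0,0,0,0,0,0,0.31],
  [0,0,0,0,0,0,0.31],
])

```text
t: 7.2
tcp_pos: [450.2, -2.1, 150.6]
tcp_rot: [-0.438, 3.111, -0.0]
wrist_force: [0.9, -0.8, 1.2]
finger_gap: 0.31
gripper_force: 0.5
```

step_arm([
  [0,0,0,0,0,0,0.303],
  [0,0,0,0,0,0,0.303],
  [0,0,0,0,0,0,0.303],
])

```text
t: 7.45
tcp_pos: [450.2, -2.1, 150.6]
tcp_rot: [-0.438, 3.111, -0.0]
wrist_force: [0.3, -1.0, 2.5]
finger_gap: 0.306
gripper_force: 4.0
```

step_arm([
  [0,0,0,0,0,0,0.295],
  [0,0,0,0,0,0,0.295],
  [0,0,0,0,0,0,0.295],
])

```text
t: 7.7
tcp_pos: [450.2, -2.1, 150.6]
tcp_rot: [-0.438, 3.111, -0.0]
wrist_force: [0.4, -1.4, 3.5]
finger_gap: 0.304
gripper_force: 25.7
```

step_arm([
  [0,0,0,0,0,0,0.285],
  [0,0,0,0,0,0,0.285],
  [0,0,0,0,0,0,0.285],
])

```text
t: 7.95
tcp_pos: [450.2, -2.1, 150.7]
tcp_rot: [-0.438, 3.111, -0.0]
wrist_force: [-0.2, -2.0, 5.6]
finger_gap: 0.298
gripper_force: 52.8
```

step_arm([
  [0,0,0,0,0,0,0.292],
  [0,0,0,0,0,0,0.292],
  [0,0,0,0,0,0,0.292],
])

```text
t: 8.2
tcp_pos: [450.2, -2.1, 150.6]
tcp_rot: [-0.438, 3.111, -0.0]
wrist_force: [0.8, -1.6, 5.0]
finger_gap: 0.298
gripper_force: 52.8
```

step_arm([
  [0,0,0,0,0,0,0.297],
  [0,0,0,0,0,0,0.297],
])

```text
t: 8.37
tcp_pos: [450.2, -2.1, 150.6]
tcp_rot: [-0.438, 3.111, -0.0]
wrist_force: [-0.3, -1.3, 5.8]
finger_gap: 0.296
gripper_force: 44.2
```

step_arm([
  [0,0,0,0,0,0,0.299],
  [0,0,0,0,0,0,0.299],
])

```text
t: 8.53
tcp_pos: [450.2, -2.1, 150.6]
tcp_rot: [-0.438, 3.111, -0.0]
wrist_force: [-0.3, -1.3, 5.1]
finger_gap: 0.297
gripper_force: 32.5
```

step_arm([
  [0,0,-0.004,0,0,0,0.299],
  [0,0,-0.008,0,0,0,0.299],
  [0,0,-0.013,0,0,0,0.299],
  [0,0,-0.013,0,0,0,0.299],
  [0,0,-0.013,0,0,0,0.299],
  [0,0,-0.013,0,0,0,0.299],
  [0,0,-0.013,0,0,0,0.299],
  [0,0,-0.013,0,0,0,0.299],
  [0,0,-0.013,0,0,0,0.299],
  [0,0,-0.013,0,0,0,0.299],
  [0,0,-0.013,0,0,0,0.299],
  [0,0,-0.013,0,0,0,0.299],
  [0,0,-0.008,0,0,0,0.299],
  [0,0,0,0,0,0,0.299],
  [0,0,0,0,0,0,0.299],
])

```text
t: 9.78
tcp_pos: [450.1, -2.0, 300.7]
tcp_rot: [-0.438, 3.11, -0.0]
wrist_force: [-0.3, 0.2, -1.4]
finger_gap: 0.301
gripper_force: 31.8
```

```bash
cat > tgt.py <<'E'
from h import *
import sys
s=arm.sense();R=Ro.from_rotvec(s["tcp_rot"]).as_matrix();p=np.array(s["tcp_pos"])
n=np.array([-.26,.002,0]);n[2]=np.sqrt(1-n@n);spot=np.array([600,-243.5,103.5])
h=float(sys.argv[1]);g=125.5 if len(sys.argv)<3 else float(sys.argv[2])
q=np.cross(R[:,2],-n);q*=np.arcsin(np.linalg.norm(q))/np.linalg.norm(q)  # minimal rotation
R2=Ro.from_rotvec(q).as_matrix()@R
t=spot+n*(g+h)
print("pos",p,"target",t,"world delta",(t-p).round(1),"tool delta",(R.T@(t-p)).round(1),"tool turn",(R.T@q).round(4),"| delta in turned frame",(R2.T@(t-p)).round(1))
print(s["joints"],s["gripper_force"],s["wrist_force"])
E
python3 tgt.py 40
```

```text
pos [450.05570903  -2.0357548  300.6675368 ] target [ 556.97       -243.169       263.30788322] world delta [ 106.9 -241.1  -37.4] tool delta [ -36.1 -261.3   37.4] tool turn [ 0.0745 -0.2518  0.    ] | delta in turned frame [ -23.2 -257.5   64.4]
[-7.19275339e-02  1.39757033e-01  1.96747876e+00  4.28961027e-05
  1.03391781e+00 -1.92276220e+00] 31.805216073989868 [-0.25766924  0.18347731 -1.39201439]
```

step_arm([
  [-0.001,-0.01,0,0,0,0,0.299],
  [-0.0035,-0.022,0,0,0,0,0.299],
  [-0.0035,-0.025,0,0,0,0,0.299],
  [-0.0035,-0.025,0,0,0,0,0.299],
  [-0.0035,-0.025,0,0,0,0,0.299],
  [-0.0035,-0.025,0,0,0,0,0.299],
  [-0.0035,-0.025,0,0,0,0,0.299],
  [-0.0035,-0.025,0,0,0,0,0.299],
  [-0.0035,-0.025,0,0,0,0,0.299],
  [-0.0035,-0.025,0,0,0,0,0.299],
  [-0.0035,-0.02,0,0,0,0,0.299],
  [0,-0.009,0,0,0,0,0.299],
  [0,0,0,0.0149,-0.0504,0,0.299],
  [0,0,0,0.0149,-0.0504,0,0.299],
  [0,0,0,0.0149,-0.0504,0,0.299],
  [0,0,0,0.0149,-0.0504,0,0.299],
  [0,0,0,0.0149,-0.0504,0,0.299],
  [0,0,0,0,0,0,0.299],
  [0,0,0,0,0,0,0.299],
])

```text
t: 11.37
tcp_pos: [555.9, -243.0, 300.0]
tcp_rot: [-0.401, 2.855, -0.055]
wrist_force: [-0.0, 0.5, -1.0]
finger_gap: 0.3
gripper_force: 31.8
```

```bash
python3 tgt.py 15; python3 - <<'E'
from h import *
s=arm.sense();R=Ro.from_rotvec(s["tcp_rot"]).as_matrix();tip=np.array(s["tcp_pos"])+R[:,2]*125.5
im=arm.camera("wrist");k=arm.get_calibration("wrist");print("wrist spot,tip pred",proj(k,[[600,-243.5,103.5],tip],1).round(1).tolist(),[(np.round(d["xy"],1).tolist(),round(d["p"],2)) for l in("spot","probe_tip") for d in arm.place_of("wrist",l)[:2]])
a=arm.camera("scene");k=arm.get_calibration("scene");print("scene",proj(k,[[600,-243.5,103.5],tip]).round(1).tolist(),[(np.round(d["xy"],1).tolist(),round(d["p"],2)) for l in("spot","probe_tip") for d in arm.place_of("scene",l)[:2]])
b=cv2.resize(a[190:310,160:280],(480,480),interpolation=2);c=cv2.resize(im[150:420,130:400],(310,310))
t=arm.camera("top");d=cv2.resize(t[150:240,310:400],(310,170));cv2.imwrite("pics/v8.png",np.hstack([b,np.vstack([c,d])])[:,:,::-1])
E
```

```text
pos [ 555.8504079  -242.96682799  300.02725025] target [ 563.47       -243.219       239.16771959] world delta [  7.6  -0.3 -60.9] tool delta [ 8.   2.1 60.8] tool turn [ 0.0012 -0.0024 -0.    ] | delta in turned frame [ 8.2  2.2 60.7]
[-0.53834966  0.26458518  1.83601663  0.17914344  0.82338641 -2.49588668] 31.83750092983246 [-4.78776007e-04  5.18096653e-01 -9.63138933e-01]
wrist spot,tip pred [[284.1, 180.7], [282.0, 207.2]] [([283.2, 182.4], 0.67), ([485.8, 174.7], 0.45), ([285.1, 206.3], 0.44)]
scene [[220.2, 263.7], [214.1, 242.8]] [([219.3, 262.2], 0.59), ([316.7, 134.8], 0.74), ([212.4, 241.1], 0.51)]
```

View pics/v8.png

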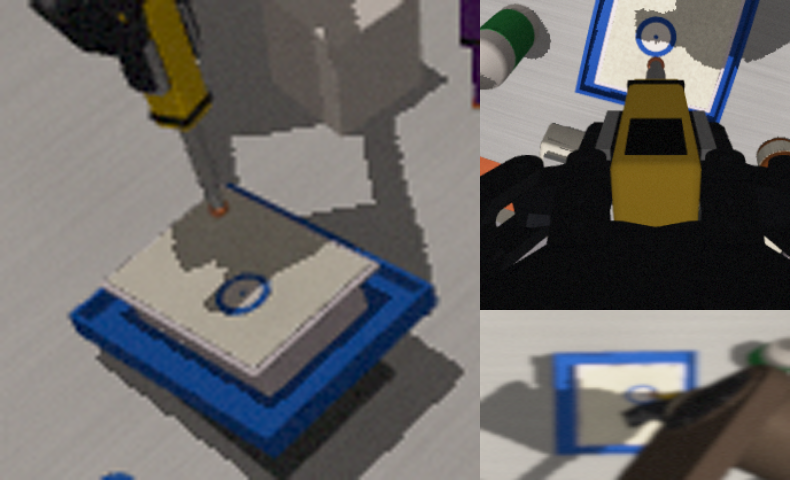

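step_arm([
  [0.002,0.0005,0.01,0,0,0,0.299],
  [0.002,0.0005,0.015,0,0,0,0.299],
  [0.002,0.0005,0.015,0,-0.002,0,0.299],
  [0.002,0.0005,0.014,0,0,0,0.299],
  [0,0,0.009,0,0,0,0.299],
  [0,0,0,0,0,0,0.299],
  [0,0,0,0,0,0,0.299],
])

```text
t: 12.3
tcp_pos: [565.3, -243.2, 237.1]
tcp_rot: [-0.402, 2.852, -0.055]
wrist_force: [-0.6, 0.1, -1.2]
finger_gap: 0.303
gripper_force: 31.8
```

```bash
python3 tgt.py 0; python3 - <<'E'
from h import *
s=arm.sense();R=Ro.from_rotvec(s["tcp_rot"]).as_matrix();tip=np.array(s["tcp_pos"])+R[:,2]*125.5
k=arm.get_calibration("wrist");im=arm.camera("wrist");print("wrist spot,tip pred",proj(k,[[600,-243.5,103.5],tip],1).round(1).tolist())
a=arm.camera("scene");k=arm.get_calibration("scene");print("scene",proj(k,[[600,-243.5,103.5],tip]).round(1).tolist())
b=cv2.resize(a[215:285,180:250],(420,420),interpolation=2);c=cv2.resize(im[150:220,250:313],(378,420),interpolation=2)
cv2.imwrite("pics/v9.png",np.hstack([b,c])[:,:,::-1])
E
```

```text
pos [ 565.32535196 -243.22591754  237.06654184] target [ 567.37       -243.249       224.68362141] world delta [  2.   -0.  -12.4] tool delta [ 1.2  0.3 12.5] tool turn [0.0009 0.001  0.    ] | delta in turned frame [ 1.2  0.3 12.5]
[-0.5311037   0.34612076  1.89400733  0.20954359  0.68308074 -2.53038517] 31.75775170326233 [-0.58012272  0.11640451 -1.22784711]
wrist spot,tip pred [[281.8, 202.5], [281.5, 208.0]]
scene [[220.2, 263.7], [219.3, 260.3]]
```

View pics/v9.png

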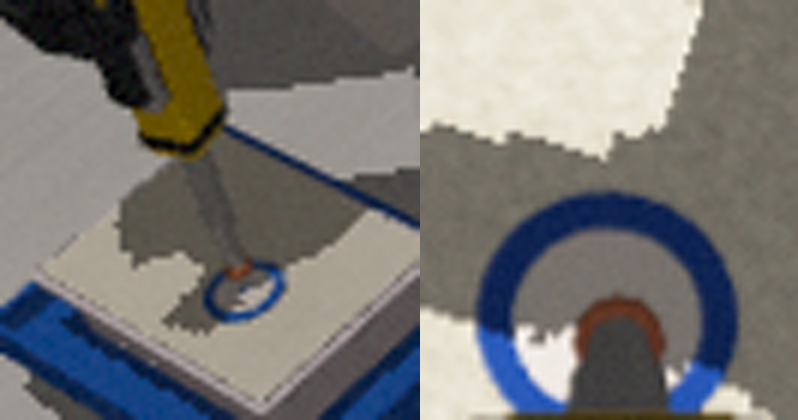

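step_arm([
  [0,-0.0007,0.003,0,0,0,0.299],
  [0,-0.0006,0.003,0,0,0,0.299],
  [0,0,0.003,0,0,0,0.299],
  [0,0,0.002,0,0,0,0.299],
  [0,0,0,0,0,0,0.299],
  [0,0,0,0,0,0,0.299],
])

```text
t: 12.9
tcp_pos: [568.6, -244.6, 227.0]
tcp_rot: [-0.402, 2.851, -0.055]
wrist_force: [-0.3, 0.5, -1.6]
finger_gap: 0.3
gripper_force: 31.9
```

step_arm([
  [0,0,0.001,0,0,0,0.299],
  [0,0,0.001,0,0,0,0.299],
  [0,0,0,0,0,0,0.299],
  [0,0,0,0,0,0,0.299],
])

```text
t: 13.23
tcp_pos: [569.1, -244.6, 225.1]
tcp_rot: [-0.402, 2.851, -0.056]
wrist_force: [-1.0, 0.4, 0.5]
finger_gap: 0.298
gripper_force: 32.0
```

step_arm([
  [0,0,0.001,0,0,0,0.299],
  [0,0,0.001,0,0,0,0.299],
  [0,0,0,0,0,0,0.299],
  [0,0,0,0,0,0,0.299],
])

```text
t: 13.57
tcp_pos: [569.6, -244.6, 223.2]
tcp_rot: [-0.402, 2.851, -0.056]
wrist_force: [-0.0, -0.3, -1.2]
finger_gap: 0.304
gripper_force: 32.0
```

step_arm([
  [0,0,0.001,0,0,0,0.299],
  [0,0,0.001,0,0,0,0.299],
  [0,0,0,0,0,0,0.299],
  [0,0,0,0,0,0,0.299],
])

```text
t: 13.9
tcp_pos: [570.2, -244.6, 221.2]
tcp_rot: [-0.402, 2.851, -0.055]
wrist_force: [-1.3, 0.6, 0.6]
finger_gap: 0.3
gripper_force: 32.1
```

step_arm([
  [0,0,0.001,0,0,0,0.299],
  [0,0,0.001,0,0,0,0.299],
  [0,0,0,0,0,0,0.299],
])

```text
t: 14.15
tcp_pos: [570.7, -244.6, 219.2]
tcp_rot: [-0.402, 2.851, -0.056]
wrist_force: [-0.9, -0.6, 2.9]
finger_gap: 0.303
gripper_force: 32.2
```

```bash
cat > f.py <<'E'
from h import *
F=[]
for i in range(12):
    im=arm.camera("wrist");F.append(arm.sense()["wrist_force"])
F=np.array(F);s=arm.sense();R=Ro.from_rotvec(s["tcp_rot"]).as_matrix()
print(s["t"],F.mean(0).round(2),F.std(0).round(2),"along probe",(-(F.mean(0)-[-.3,.3,-1.35])@R[:,2]).round(2),s["gripper_force"],s["tcp_pos"])
print("tip if free",(np.array(s["tcp_pos"])+R[:,2]*125.5).round(1),"axis",R[:,2].round(3))
cv2.imwrite("pics/last.png",cv2.resize(im[150:250,230:330],(500,500))[:,:,::-1])
E
python3 f.py
```

```text
14.75 [-1.04  0.18  1.71] [0.48 0.28 0.46] along probe 3.15 32.20477044582367 [ 570.66125633 -244.62684674  219.36040397]
tip if free [ 603.5 -244.8   98.2] axis [ 0.262 -0.001 -0.965]
```

View pics/last.png

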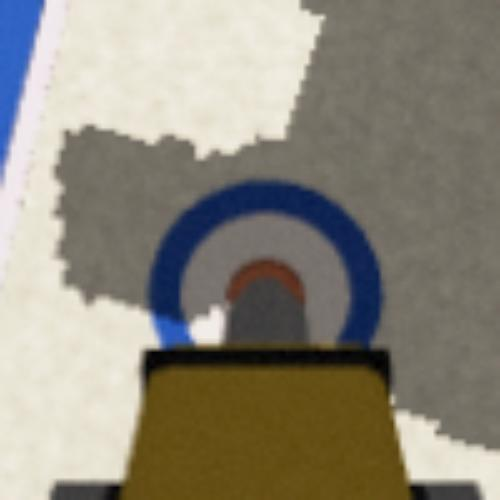

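Pressed at ~3.15 N, and the foot is centred in the ring: foot ≈ (267,297), ring ≈ (266,295) in the crop. Holding.

step_arm([
  [0,0,0,0,0,0,0.299],
  [0,0,0,0,0,0,0.299],
  [0,0,0,0,0,0,0.299],
  [0,0,0,0,0,0,0.299],
  [0,0,0,0,0,0,0.299],
  [0,0,0,0,0,0,0.299],
  [0,0,0,0,0,0,0.299],
  [0,0,0,0,0,0,0.299],
  [0,0,0,0,0,0,0.299],
  [0,0,0,0,0,0,0.299],
  [0,0,0,0,0,0,0.299],
  [0,0,0,0,0,0,0.299],
  [0,0,0,0,0,0,0.299],
  [0,0,0,0,0,0,0.299],
  [0,0,0,0,0,0,0.299],
  [0,0,0,0,0,0,0.299],
  [0,0,0,0,0,0,0.299],
  [0,0,0,0,0,0,0.299],
  [0,0,0,0,0,0,0.299],
  [0,0,0,0,0,0,0.299],
])

```text
t: 16.42
tcp_pos: [570.7, -244.6, 219.4]
tcp_rot: [-0.402, 2.851, -0.056]
wrist_force: [-0.8, -0.7, 0.8]
finger_gap: 0.3
gripper_force: 32.2
```

step_arm([
  [0,0,0,0,0,0,0.299],
  [0,0,0,0,0,0,0.299],
  [0,0,0,0,0,0,0.299],
  [0,0,0,0,0,0,0.299],
  [0,0,0,0,0,0,0.299],
  [0,0,0,0,0,0,0.299],
  [0,0,0,0,0,0,0.299],
  [0,0,0,0,0,0,0.299],
  [0,0,0,0,0,0,0.299],
  [0,0,0,0,0,0,0.299],
  [0,0,0,0,0,0,0.299],
  [0,0,0,0,0,0,0.299],
  [0,0,0,0,0,0,0.299],
  [0,0,0,0,0,0,0.299],
  [0,0,0,0,0,0,0.299],
  [0,0,0,0,0,0,0.299],
])

```text
t: 17.75
tcp_pos: [570.7, -244.6, 219.3]
tcp_rot: [-0.402, 2.851, -0.056]
wrist_force: [-0.3, -0.1, 1.0]
finger_gap: 0.301
gripper_force: 32.2
```

```bash
python3 f.py; python3 -c "
from cell import arm
print(arm.sign_off())"
```

```text
18.35 [-0.92 -0.15  1.92] [0.75 0.45 0.51] along probe 3.32 32.20523715019226 [ 570.65496601 -244.62326005  219.33141376]
tip if free [ 603.5 -244.8   98.2] axis [ 0.262 -0.001 -0.965]
the job is handed in; nothing more can be done
None
```

I handed the job in with the yellow probe still gripped (about 32 N) and pressed in the blue ring at about 3.2 N, square to the lid and still for over 4 s; no verdict was returned, and the grip briefly reached about 53 N a side while closing, above the 40 N you asked for but under the 55 N fail limit.

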